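# Fetch the beaker from behind the bottles

### The job

The small glass beaker stands at the back of the bottle stand, behind two bottles. First set both bottles upright in the shallow steel tray, then set the beaker upright in the middle of the round pan of the balance, and only then put the two bottles back, each centred on the pad it came from. Knock nothing over and leave everything else on the bench where it is.

Things in the scene. Friction and masses are not known exactly. Their poses are not given: they have to be found in the camera images.
- stand: Bottle stand, fixed: flat grey plate 150 (x) x 168 (y) mm, top 6 mm above the bench; kerb 12 mm high, 4 mm wide at sides and back (+x). Flush dark round pads, 68 mm diameter: two front ones centred at x -30, y +42 and -42 mm, a rear one at x +30, y 0. Origin: centre of underside; x to its back (about world x), z up. Stand, tray and balance swap places (left, middle, right).
- tray: Shallow open steel tray, fixed: 180 (x) x 110 (y) mm outside, wall 4 mm, floor 4 mm and rim 12 mm above the bench. Origin: centre of the underside; x along its length, z up. Both bottles fit side by side along its length, e.g. centred at x = +42 and -42 mm.
- balance: Bench balance, fixed: grey housing 170 (x) x 140 (y) mm, 40 mm high, with a black display in front (-x) and a round steel pan of 104 mm diameter whose top is 54 mm above the bench. Origin: centre of the underside; z up.
- pan (a point): Centre of the top face of the balance pan (54 mm above the bench).
- large_bottle: The larger closed bottle with a screw cap, 56 mm diameter, 97 mm high, 0.15 to 0.28 kg, body straight from the foot to about 58 mm up. Stands at the start on one of the two front pads. Origin: centre of its underside; z up along its axis.
- small_bottle: The smaller closed bottle with a screw cap, 50 mm diameter, 85 mm high, 0.1 to 0.2 kg, body straight from the foot to about 50 mm up. Stands at the start on the other front pad. Origin: centre of its underside; z up along its axis.
- small_beaker: Small open glass beaker, 48 mm diameter at the rim, about 44 mm at the foot, 60 mm high, about 0.055 kg. Stands at the start on the rear pad of the stand. Origin: centre of its underside; z up.
- large_beaker: Bystander: larger glass beaker, 60 mm diameter, 78 mm high, on the bare bench, not in the stand. To be left alone. Origin: centre of its underside.
- timer: Bystander: flat bench timer, 62 x 66 x 18 mm, in front of the fixed water bath (0.26 m high, between the middle and right places; carry things over it, not through). To be left alone. Origin: centre of its underside.
- pen: Bystander: pen lying near the front edge of the bench, 145 mm long, 9 mm thick. To be left alone. Origin: centre of its underside.
Mind the look-alikes: they are no part of the job. What is shaped like the small_bottle but orange or turquoise is not meant.

How it is judged:
By the outcome, as a careful person would: the job done as asked, in the order asked, and still so for the second after the job is handed in, with the robot touching nothing.
It also fails if it takes over 141 s, if anything falls off the work surface, if the arm or the gripper's body presses on something with over 40 N, if the wrist force passes 120 N, or if a joint passes its speed limit or range.

### The arm

A 6-joint arm with a two-finger parallel gripper is mounted at the origin on a cart in front of the work surface, level with it; the furniture and walls round the work are solid. World frame = base frame: x ahead of the robot, y to its left, z up, the work surface at z = 0. Lengths are in m, angles in rad, forces in N, time in s.
With the tool pointing down it reaches from about 0.275 to 0.825 m from the base axis. Payload 5.2 kg.
Tool frame: the origin (TCP) lies at the very end of the fingers, on their centre line; the grasp point (between the pads) lies 19 mm behind it; z points along the fingers, y is the line along which they close (so a half turn about z gives the same grasp; the last joint's range is limited). The gripper opens to 93 mm and grips with 3 to 60 N. Pads are 15 mm wide; open, the fingers measure 128 mm over their backs; the gripper's body (75 mm by 188 mm) begins 65 mm behind the grasp point.
Start: joints at [-1.537, 0.259, 1.535, -0, 1.348, -0.203], TCP at [0.129, -0.535, 0.219] pointing down, gripper open.
Joint ranges: [-3.14, 3.14], [-0.91, 2.08], [0.19, 2.58], [-1.22, 4.36], [0.22, 2.71], [-3.12, 3.12]. Speed limits (rad/s): [2.57, 2.57, 3.14, 3.14, 3.14, 3.14].

### API

Orientations are given as a unit quaternion [w, x, y, z].
In Python, from plant import get_obs, cams, order gives the robot as it stands.
- The arm moves only by the tool arm_command, never from a script. Its argument "moves" is a list of rows, each a list of 5 numbers: the finger opening in m, from 0 to 0.093, then the shift along the tool's x, y, z in m, then the turn about the tool's z in degrees. A call has 1 to 12 rows; each row is the pose to reach, as a shift and turn from the pose commanded when the call began, along the tool's axes at that moment; what a row does not reach only later rows make up. A row lasts 1/10 s, in which the tool goes at most 50 mm and 8.59 degrees, less where a joint would pass 70% of its speed; a pose out of reach is approached as far as the arm can. A call with a gripper value outside its range is refused whole. The fingers move at their own pace and stop on an object; the grip force is fixed at half the most. Time passes only in rows, so rows that repeat a pose let the fingers close. It gives the time, the measured TCP pose, the force, the opening and the grip force at its end, in the units of the state.
- get_obs(): the state, without advancing time (a new reading comes with each control period).
- cams.camera(name): name is "scene" or "top" or "wrist"; returns a dict with "color" (480x640x3 uint8, red, green, blue), "K" (3x3 intrinsics, pixels), "rvec" (rotation vector, rad) and "tvec" (3), from world to camera coordinates, as OpenCV has them; the wrist camera has in their place "T_tool_cam" (4x4, takes a point from camera to tool coordinates, whose origin is the TCP and whose axes are the flange's). Camera axes: x right, y down, z forward; pixel columns grow to the right and rows downward; lengths in m; the calibration is good to about 2 mm. The wrist camera is an equidistant fisheye: a pixel r from the principal point sees the ray r / f radians off the axis. A picture is of the moment at which its call begins: read the wrist's pose just before it. There is no depth.
- order.hand_in(): hands the job in; it is judged then, once.
The state is a dict: "time_s": time; "joints": joint angles; "joint_velocities": joint speeds; "effort": joint torques, N m; "tcp_pos": TCP position; "ee_rot": TCP orientation; "wrist_force": force on the tool from outside, world axes, zero at the start; "torque": the same for the moment, N m; "opening": finger opening in m; "grip_force": force on a finger pad.
Only numpy, scipy, OpenCV 4.12 (cv2) and the standard library are available. Lean on these libraries where they do the work, as an engineer would, in place of code of your own. Each camera call takes 0.05 s, during which the arm holds its last target. There are 200 camera calls.

## Working session

There is one attempt and no reset: what is moved stays moved. The work goes in short steps, Python scripts to look and compute and a tool call to move; the robot and the scene stay as the last step left them, time stands still between calls to the robot, and variables do not carry over. Pictures are saved under pics/ and viewed, at most 14 in all, crops included, and the job is handed in when it is done.

Besides the shell and the picture viewer there is one more tool, called after "Call:" as name(argument=value, ...) on one line, values as JSON. arm_command: Moves the arm, as the interface text tells. Its arguments: {"type":"object","properties":{"moves":{"type":"array"}},"required":["moves"]}

```bash
mkdir -p pics; ls
python3 - <<'E'
from plant import get_obs,cams,order
import cv2
o=get_obs();print(o)
for n in("scene","top"):
    c=cams.camera(n);cv2.imwrite(f"pics/{n}0.png",c["color"][:,:,::-1]);print(n,c["K"],c["rvec"],c["tvec"])
c=cams.camera("wrist");print(c["K"],c["T_tool_cam"])
E
```

```text
pics
{'time_s': 0.0, 'joints': array([-1.53680053e+00,  2.59356843e-01,  1.53607347e+00, -3.39415831e-05,
        1.34802137e+00, -2.02820287e-01]), 'joint_velocities': array([ 1.36119923e-03, -1.30012080e-04,  1.70262847e-03,  8.21052277e-06,
        1.66835671e-04, -8.79048224e-04]), 'effort': array([ 5.95550209e-04, -4.37310612e+01, -2.83998978e+01,  7.16318213e-02,
        4.09523200e-02, -1.53098108e-04]), 'tcp_pos': array([ 0.12901549, -0.53408316,  0.21781414]), 'ee_rot': array([-9.27598971e-04,  9.92997081e-01,  1.18135235e-01,  6.18801679e-05]), 'wrist_force': array([-0.07658254, -0.21783481,  0.37954805]), 'torque': array([-0.01680511,  0.00465242,  0.00220393]), 'grip_force': 0.0, 'opening': 0.09297354076055135}
scene [[520.93122714   0.         320.39687318]
 [  0.         520.93122714 247.24385067]
 [  0.           0.           1.        ]] [ 1.297349   -2.36901638  0.80536194] [0.30566307 0.36432453 1.0339717 ]
top [[460.12695457   0.         314.9465326 ]
 [  0.         460.12695457 242.86285819]
 [  0.           0.           1.        ]] [ 2.16540122 -2.21024216  0.07886181] [0.02553636 0.5308972  1.40208703]
[[371.64829954   0.         319.45504916]
 [  0.         371.64829954 232.34467697]
 [  0.           0.           1.        ]] [[ 1.50908685e-03 -9.68145879e-01 -2.50382269e-01  7.04434717e-02]
 [ 9.99998717e-01  1.32667142e-03  8.97321720e-04  6.13632809e-04]
 [-5.36563324e-04 -2.50383302e-01  9.68146639e-01 -1.66410573e-01]
 [ 0.00000000e+00  0.00000000e+00  0.00000000e+00  1.00000000e+00]]
```

View pics/scene0.png

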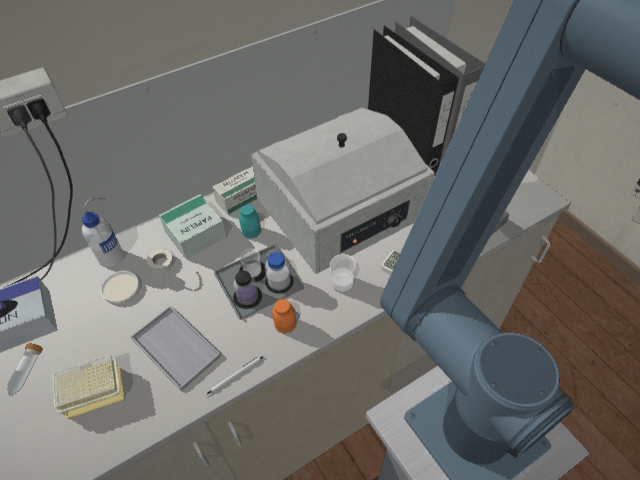

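View pics/top0.png

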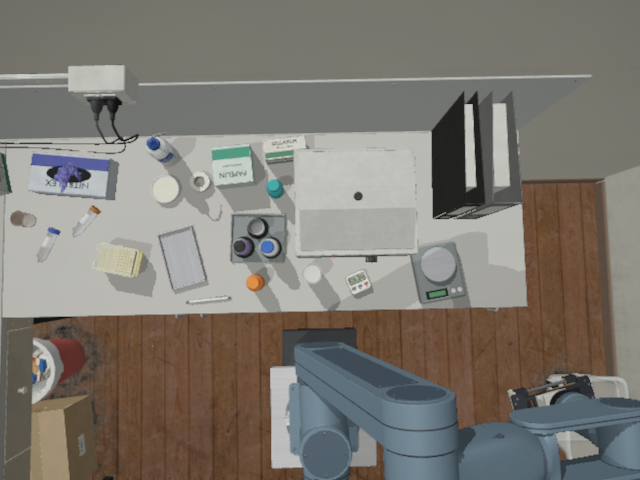

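The top view shows the tray on the left (~183,258), the stand in the middle (~258,238) with a dark bottle at (243,247), a blue-capped bottle at (269,247) and the beaker at (258,228). The balance is on the right (~438,270). The orange and turquoise bottles are the look-alikes.

```bash
cat > h.py <<'E'
import numpy as np,cv2
from plant import get_obs,cams,order
from scipy.spatial.transform import Rotation as R
def bp(c,uv,z):
    Rm=cv2.Rodrigues(np.array(c["rvec"]))[0];C=-Rm.T@np.ravel(c["tvec"])
    d=Rm.T@np.linalg.inv(c["K"])@np.array([*uv,1.]);return (C+d*(z-C[2])/d[2])[:2]
def proj(c,P):
    return cv2.projectPoints(np.float64(P).reshape(-1,1,3),np.array(c["rvec"]),np.array(c["tvec"]),c["K"],None)[0].reshape(-1,2)
def wproj(c,o,P):
    q=o["ee_rot"];Rt=R.from_quat([q[1],q[2],q[3],q[0]])
    T=c["T_tool_cam"];p=(Rt.inv().apply(np.atleast_2d(P)-o["tcp_pos"])-T[:3,3])@T[:3,:3]
    r=np.hypot(p[:,0],p[:,1]);th=np.arctan2(r,p[:,2]);f=c["K"][0,0]
    return np.c_[p[:,0],p[:,1]]/np.maximum(r,1e-9)[:,None]*(f*th)[:,None]+[c["K"][0,2],c["K"][1,2]]
def wbp(c,o,uv,z):
    q=o["ee_rot"];Rt=R.from_quat([q[1],q[2],q[3],q[0]]);T=c["T_tool_cam"]
    d=np.array(uv)-[c["K"][0,2],c["K"][1,2]];r=np.hypot(*d);th=r/c["K"][0,0]
    v=np.r_[d/r*np.sin(th),np.cos(th)];v=Rt.apply(T[:3,:3]@v);C=o["tcp_pos"]+Rt.apply(T[:3,3])
    return (C+v*(z-C[2])/v[2])[:2]
def circ(x,y,z,r):
    a=np.linspace(0,2*np.pi,41);return np.c_[x+r*np.cos(a),y+r*np.sin(a),0*a+z]
def rect(x,y,z,a,b,t):
    P=np.array([[a,b],[-a,b],[-a,-b],[a,-b],[a,b]])/2@np.array([[np.cos(t),np.sin(t)],[-np.sin(t),np.cos(t)]]);return np.c_[P+[x,y],np.full(5,z)]
E
python3 - <<'E'
from h import *
t=cams.camera("top")
im=t["color"][:,:,::-1]
a=cv2.resize(im[210:310,150:290],None,fx=5.6,fy=5.6,interpolation=cv2.INTER_CUBIC)
b=cv2.resize(im[200:310,410:480],None,fx=5,fy=5,interpolation=cv2.INTER_CUBIC)
cv2.imwrite("pics/ta.png",a)
for n,uv,z in[("tray",(183,258),.012),("stand",(258,238),.006),("bal",(438,270),.04),("pan",(438,264),.054),("bathfl",(295,255),.2),("bathfr",(417,252),.2),("bathbl",(297,150),.2),("dark",(243,247),.097),("blue",(269,247),.085),("beak",(258,228),.06),("orange",(256,283),.085),("lb",(313,274),.078)]:print(n,bp(t,uv,z).round(3))
cv2.imwrite("pics/tb.png",b)
E
```

```text
tray [0.493 0.423]
stand [0.551 0.192]
bal [ 0.44  -0.356]
pan [ 0.458 -0.353]
bathfl [0.487 0.07 ]
bathfr [ 0.489 -0.258]
bathbl [0.774 0.059]
dark [0.518 0.225]
blue [0.517 0.15 ]
beak [0.577 0.185]
orange [0.413 0.19 ]
lb [0.435 0.023]
```

View pics/ta.png

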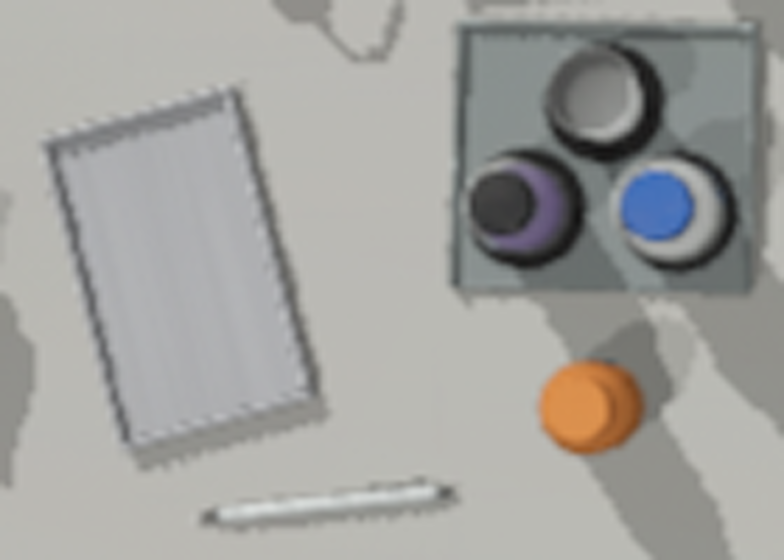

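View pics/tb.png

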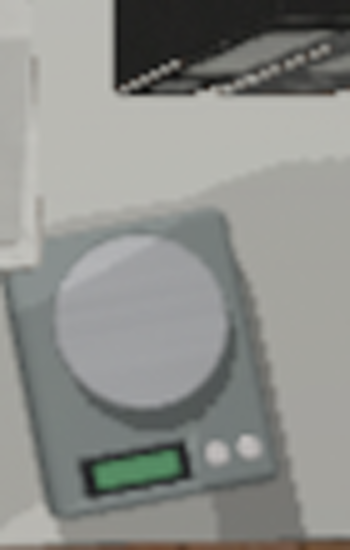

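The tray's corners in the crop are at (45,142), (237,90), (320,395) and (130,445). The caps are at (503,203) dark and (657,206) blue, and the beaker rim is at about (592,93). The balance pan's centre is at about (142,322) in its crop.

Run:
```python
from h import *
t=cams.camera("top")
A=lambda u,v,z:bp(t,(u/5.6+150-.4,v/5.6+210-.4),z)
tr=np.array([A(*p,.012) for p in[(45,142),(237,90),(320,395),(130,445)]]);print("tray",tr.round(3).tolist(),tr.mean(0).round(4),[np.linalg.norm(tr[i]-tr[(i+1)%4]).round(3) for i in range(4)])
l=(tr[0]+tr[1])/2-(tr[2]+tr[3])/2;th=np.arctan2(l[1],l[0]);print("yaw",np.degrees(th))
for s in(.042,-.042):print("slot",(tr.mean(0)+s*l/np.linalg.norm(l)).round(4))
st=np.array([A(455,290,.006),A(755,293,.006),A(757,22,.012),A(460,28,.012)]);print("stand",st.round(3).tolist(),st.mean(0).round(4))
d=st[0]-st[1];print("stand yaw",np.degrees(np.arctan2(-d[0],d[1])),[np.linalg.norm(st[i]-st[(i+1)%4]).round(3) for i in range(4)])
for z in(.085,.097):print("dark",A(503,203,z).round(4),"blue",A(657,206,z).round(4))
print("beaker",A(592,95,.06).round(4))
print("pan",bp(t,(142/5+410-.4,322/5+200-.4),.054).round(4))
```

```text
tray [[0.566, 0.502], [0.593, 0.396], [0.423, 0.35], [0.398, 0.455]] [0.4952 0.4257] [np.float64(0.11), np.float64(0.176), np.float64(0.107), np.float64(0.175)]
yaw 15.303114460930853
slot [0.5358 0.4367]
slot [0.4547 0.4146]
stand [[0.48, 0.277], [0.475, 0.111], [0.625, 0.107], [0.625, 0.272]] [0.5513 0.1914]
stand yaw -1.7480168487988272 [np.float64(0.166), np.float64(0.15), np.float64(0.165), np.float64(0.145)]
dark [0.5224 0.237 ] blue [0.5192 0.1562]
dark [0.5217 0.2351] blue [0.5185 0.155 ]
beaker [0.5811 0.1928]
pan [ 0.4577 -0.3532]
```

Call:
arm_command(moves=[[0.093, 0.03, -0.041, -0.003, -7], [0.093, 0.06, -0.081, -0.006, -14], [0.093, 0.088, -0.121, -0.009, -21], [0.093, 0.117, -0.161, -0.011, -28], [0.093, 0.146, -0.201, -0.014, -35], [0.093, 0.175, -0.24, -0.017, -42], [0.093, 0.204, -0.28, -0.02, -49], [0.093, 0.233, -0.32, -0.022, -56], [0.093, 0.262, -0.36, -0.025, -63], [0.093, 0.291, -0.4, -0.028, -70], [0.093, 0.32, -0.44, -0.03, -76.4], [0.093, 0.34, -0.467, -0.032, -76.4]])

```text
time_s: 1.45
tcp_pos: [0.3503, 0.0019, 0.2511]
ee_rot: [0.0, 0.706, 0.709, 0.001]
wrist_force: [1.2, -1.6, 0.3]
opening: 0.0931
grip_force: 0.0
```

Call:
arm_command(moves=[[0.093, 0.05, 0.045, 0, 0], [0.093, 0.09, 0.09, 0, 0], [0.093, 0.13, 0.13, 0, 0], [0.093, 0.154, 0.168, 0, 0], [0.093, 0.154, 0.168, 0, 0], [0.093, 0.154, 0.168, 0, 0]])

```text
time_s: 2.05
tcp_pos: [0.5202, 0.1552, 0.2496]
ee_rot: [-0.0, 0.706, 0.708, 0.0]
wrist_force: [-0.7, -0.3, -0.3]
opening: 0.093
grip_force: 0.0
```

Run:
```python
from h import *
o=get_obs();c=cams.camera("wrist");im=c["color"][:,:,::-1].copy()
np.save("pics/w1.npy",c["color"])
print(o["tcp_pos"],o["ee_rot"],o["joints"].round(2))
def dr(P,col):cv2.polylines(im,[np.int32(wproj(c,o,P).round())],False,col,1)
dr(rect(.5513,.1914,.006,.15,.168,-np.radians(1.7)),(0,255,0))
dr(circ(.522,.236,.097,.015),(0,0,255));dr(circ(.519,.156,.085,.015),(0,255,255));dr(circ(.5811,.1928,.06,.024),(255,0,255))
dr(circ(.522,.236,.006,.028),(0,0,255));dr(circ(.519,.156,.006,.025),(0,255,255))
cv2.imwrite("pics/w1.png",im)
```

```text
[0.52018654 0.15519765 0.24956125] [-3.42987078e-04  7.06375466e-01  7.07837250e-01  1.03470135e-04] [0.08 0.23 1.5  0.   1.41 0.08]
```

View pics/w1.png

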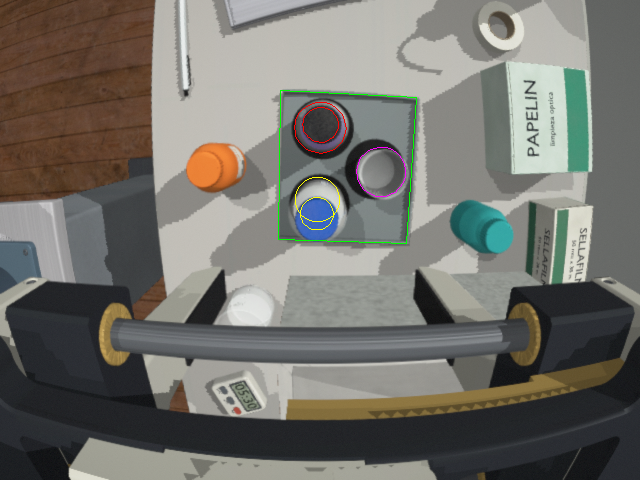

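The wrist view shows the stand outline fitting. The dark cap is at about (321,125), the blue cap at (316,219) and the beaker rim at (382,172).

Run:
```python
from h import *
o=get_obs();c=cams.camera("wrist");hsv=cv2.cvtColor(c["color"],cv2.COLOR_RGB2HSV)
b=cv2.inRange(hsv,(105,110,80),(125,255,255));b[:180]=0;b[245:]=0;b[:,:280]=0;b[:,360:]=0
m=cv2.moments(b,True);B=(m["m10"]/m["m00"],m["m01"]/m["m00"]);print(B,m["m00"])
for z in(.085,.097):print("blue",wbp(c,o,B,z).round(4),"dark",wbp(c,o,(321,124.5),z).round(4))
print("beak",wbp(c,o,(382,172),.06).round(4))
im=cv2.resize(c["color"][80:255,265:430,::-1],None,fx=3.4,fy=3.4,interpolation=cv2.INTER_CUBIC);cv2.imwrite("pics/w1c.png",im)
```

```text
(318.5023923444976, 217.62406015037595) 1463.0
blue [0.519  0.1508] dark [0.521  0.2348]
blue [0.5191 0.1534] dark [0.521  0.2344]
beak [0.5802 0.1909]
```

View pics/w1c.png

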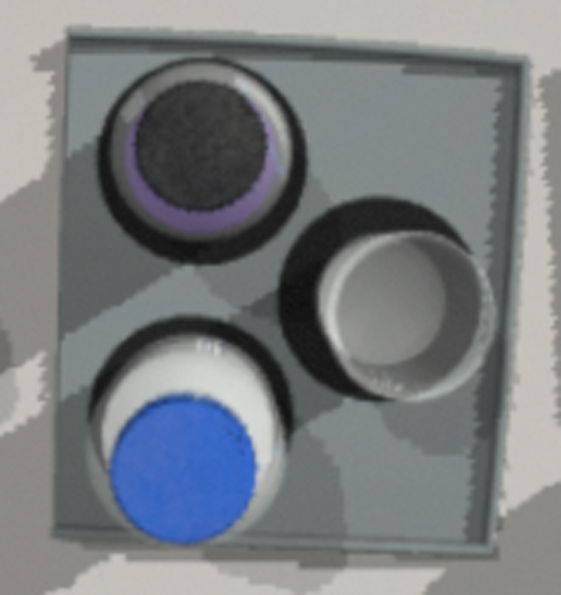

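Run:
```python
from h import *
o=get_obs();c=cams.camera("wrist");im=c["color"][:,:,::-1].copy()
for n,p in(("padS",(324.4,127.4)),("padB",(321.2,203.2)),("rear",(378,168))):print(n,wbp(c,o,p,.006).round(4))
im=cv2.resize(im[80:255,265:430],None,fx=3.4,fy=3.4,interpolation=cv2.INTER_CUBIC)
def dr(P,col):cv2.polylines(im,[np.int32(((wproj(c,o,P)-[265,80]+.5)*3.4).round())],False,col,1)
dr(rect(.5513,.1914,.006,.15,.168,-np.radians(1.7)),(0,255,0))
for p in((.5226,.2343),(.5201,.1503),(.5813,.1905)):dr(circ(*p,.006,.034),(0,255,0))
for z in(.103,.064):dr(circ(.519,.1535,z,.02 if z>.1 else .028),(0,255,255))
for z in(.091,.056):dr(circ(.5213,.235,z,.018 if z>.09 else .025),(0,0,255))
dr(circ(.5805,.191,.066,.024),(255,0,255))
cv2.imwrite("pics/w1d.png",im)
```

```text
padS [0.5242 0.2336]
padB [0.521  0.1492]
rear [0.584  0.1894]
```

View pics/w1d.png

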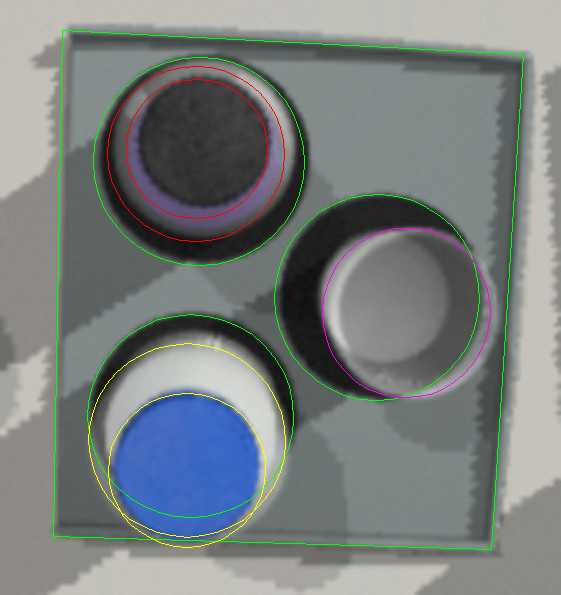

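Large bottle (blue cap) on the right pad at about (0.5195, 0.1535), small bottle (dark cap) on the left pad at (0.522, 0.235), beaker at (0.581, 0.191). I'll descend on the large bottle.

Call:
arm_command(moves=[[0.08, -0.002, -0.001, 0.03, 0], [0.08, -0.002, -0.001, 0.06, 0], [0.08, -0.002, -0.001, 0.1, 0], [0.08, -0.002, -0.001, 0.13, 0], [0.08, -0.002, -0.001, 0.16, 0], [0.08, -0.002, -0.001, 0.18, 0], [0.08, -0.002, -0.001, 0.2, 0], [0.08, -0.002, -0.001, 0.215, 0], [0.08, -0.002, -0.001, 0.219, 0], [0.08, -0.002, -0.001, 0.219, 0]])

```text
time_s: 3.2
tcp_pos: [0.5164, 0.1502, 0.0319]
ee_rot: [-0.0, 0.708, 0.707, -0.0]
wrist_force: [0.4, -0.0, 0.6]
opening: 0.0799
grip_force: 0.0
```

Call:
arm_command(moves=[[0.065, 0, 0, 0, 0], [0.06, 0, 0, 0, 0], [0.05, 0, 0, 0, 0], [0.04, 0, 0, 0, 0], [0.04, 0, 0, 0, 0], [0.04, 0, 0, 0, 0], [0.04, 0, 0, 0, 0]])

```text
time_s: 3.9
tcp_pos: [0.5177, 0.1511, 0.0323]
ee_rot: [0.0, 0.707, 0.707, 0.0]
wrist_force: [-0.7, 0.1, 5.9]
opening: 0.055
grip_force: 30.0
```

Call:
arm_command(moves=[[0.04, 0, 0, -0.01, 0], [0.04, 0, 0, -0.03, 0], [0.04, 0, 0, -0.06, 0], [0.04, 0, 0, -0.09, 0], [0.04, 0, 0, -0.12, 0], [0.04, 0, 0, -0.14, 0], [0.04, 0, 0, -0.15, 0], [0.04, 0, 0, -0.15, 0]])

```text
time_s: 4.7
tcp_pos: [0.5175, 0.151, 0.1828]
ee_rot: [0.001, 0.707, 0.707, 0.001]
wrist_force: [-0.0, -0.9, -2.7]
opening: 0.0546
grip_force: 30.0
```

Call:
arm_command(moves=[[0.04, 0.02, 0.002, 0, 6], [0.04, 0.05, 0.004, 0, 13], [0.04, 0.08, 0.006, 0, 20], [0.04, 0.11, 0.008, 0, 27], [0.04, 0.14, 0.01, 0, 34], [0.04, 0.17, 0.012, 0, 41], [0.04, 0.2, 0.014, 0, 48], [0.04, 0.23, 0.016, 0, 55], [0.04, 0.255, 0.017, 0, 62], [0.04, 0.275, 0.018, 0, 69], [0.04, 0.286, 0.018, 0, 74.8], [0.04, 0.286, 0.018, 0, 74.8]])

```text
time_s: 5.9
tcp_pos: [0.5339, 0.438, 0.1788]
ee_rot: [0.001, 0.991, 0.132, -0.002]
wrist_force: [0.6, -0.2, -2.0]
opening: 0.0553
grip_force: 30.0
```

Call:
arm_command(moves=[[0.04, 0, 0, 0.02, 0], [0.04, 0, 0, 0.02, 0], [0.04, 0, 0, 0.02, 0]])

```text
time_s: 6.2
tcp_pos: [0.5346, 0.4358, 0.1604]
ee_rot: [0.001, 0.991, 0.132, -0.001]
wrist_force: [-0.8, 0.3, -1.1]
opening: 0.0554
grip_force: 30.0
```

Run:
```python
from h import *
o=get_obs();c=cams.camera("wrist");im=c["color"][:,:,::-1].copy()
print(o["tcp_pos"],o["ee_rot"],o["wrist_force"],o["joints"].round(2))
def dr(P,col):cv2.polylines(im,[np.int32(wproj(c,o,P).round())],False,col,1)
t=np.radians(15.3)
dr(rect(.4952,.4257,.012,.18,.11,t),(0,255,0))
x,y=o["tcp_pos"][:2];z=o["tcp_pos"][2]-.0255
dr(circ(x,y,z,.028),(0,0,255));dr(circ(x,y,z+.097,.02),(0,255,255))
cv2.imwrite("pics/w2.png",im)
```

```text
[0.53464907 0.4358259  0.16037533] [ 6.88440715e-04  9.91190830e-01  1.32431471e-01 -1.47281823e-03] [-0.79752349  0.28241532 -1.09232926] [ 0.52  0.55  1.24 -0.    1.36  1.83]
```

View pics/w2.png

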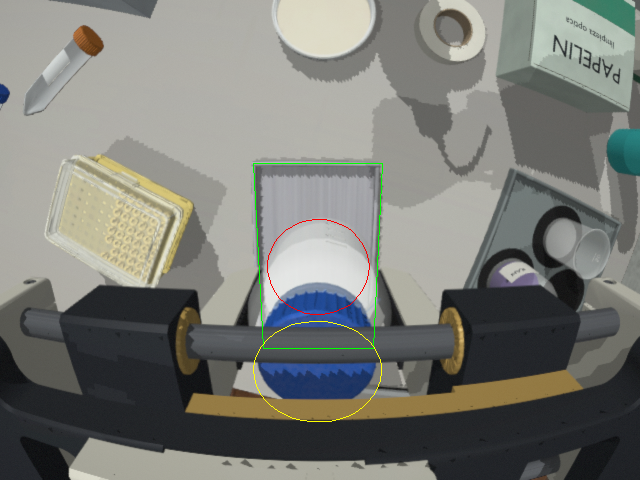

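The tray outline fits, and the bottle is over the far end of the tray with its foot near (318,268). I'll lower it.

Call:
arm_command(moves=[[0.04, 0, 0, 0.02, 0], [0.04, 0, 0, 0.045, 0], [0.04, 0, 0, 0.07, 0], [0.04, 0, 0, 0.09, 0], [0.04, 0, 0, 0.105, 0], [0.04, 0, 0, 0.115, 0], [0.04, 0, 0, 0.122, 0], [0.04, 0, 0, 0.126, 0], [0.04, 0, 0, 0.129, 0], [0.04, 0, 0, 0.129, 0], [0.04, 0, 0, 0.129, 0]])

```text
time_s: 7.35
tcp_pos: [0.5356, 0.4372, 0.0333]
ee_rot: [-0.0, 0.991, 0.132, 0.0]
wrist_force: [-0.3, -0.3, -1.2]
opening: 0.0555
grip_force: 30.0
```

Call:
arm_command(moves=[[0.04, 0, 0, 0.001, 0], [0.04, 0, 0, 0.002, 0], [0.04, 0, 0, 0.003, 0], [0.04, 0, 0, 0.003, 0]])

```text
time_s: 7.75
tcp_pos: [0.5355, 0.4371, 0.0304]
ee_rot: [-0.0, 0.991, 0.132, 0.0]
wrist_force: [-0.5, -1.0, 2.2]
opening: 0.0549
grip_force: 30.0
```

Call:
arm_command(moves=[[0.06, 0, 0, 0, 0], [0.065, 0, 0, 0, 0], [0.072, 0, 0, 0, 0], [0.072, 0, 0, 0, 0], [0.072, 0, 0, -0.02, 0], [0.072, 0, 0, -0.05, 0], [0.072, 0, 0, -0.09, 0], [0.072, 0, 0, -0.13, 0], [0.072, 0, 0, -0.16, 0], [0.072, 0, 0, -0.16, 0]])

```text
time_s: 8.75
tcp_pos: [0.5377, 0.4385, 0.1959]
ee_rot: [-0.002, 0.991, 0.132, 0.005]
wrist_force: [-0.2, 0.4, 0.3]
opening: 0.0721
grip_force: 0.0
```

Call:
arm_command(moves=[[0.08, -0.007, 0.02, 0, -7.5], [0.08, -0.013, 0.04, 0, -15], [0.08, -0.02, 0.06, 0, -22.5], [0.08, -0.027, 0.08, 0, -30], [0.08, -0.035, 0.1, 0, -37.5], [0.08, -0.042, 0.12, 0, -45], [0.08, -0.049, 0.14, 0, -52.5], [0.08, -0.056, 0.16, 0, -60], [0.08, -0.062, 0.18, 0, -67], [0.08, -0.066, 0.191, 0, -74.8], [0.08, -0.066, 0.191, 0, -74.8], [0.08, -0.066, 0.191, 0, -74.8]])

```text
time_s: 9.95
tcp_pos: [0.5213, 0.2355, 0.1891]
ee_rot: [-0.0, 0.709, 0.705, -0.0]
wrist_force: [0.5, 0.8, -0.2]
opening: 0.0802
grip_force: 0.0
```

Call:
arm_command(moves=[[0.08, 0, 0, 0.02, 0], [0.08, 0, 0, 0.05, 0], [0.08, 0, 0, 0.05, 0], [0.08, 0, 0, 0.05, 0]])

```text
time_s: 10.35
tcp_pos: [0.5211, 0.236, 0.1394]
ee_rot: [-0.001, 0.708, 0.707, -0.001]
wrist_force: [-0.0, 0.4, 1.1]
opening: 0.0799
grip_force: 0.0
```

Call:
arm_command(moves=[[0.08, 0, 0, 0.025, 0], [0.08, 0, 0, 0.05, 0], [0.08, 0, 0, 0.075, 0], [0.08, 0, 0, 0.095, 0], [0.08, 0, 0, 0.108, 0], [0.08, 0, 0, 0.112, 0], [0.08, 0, 0, 0.112, 0]])

```text
time_s: 11.05
tcp_pos: [0.522, 0.2356, 0.0281]
ee_rot: [0.0, 0.707, 0.707, 0.0]
wrist_force: [1.2, 1.0, 0.1]
opening: 0.0799
grip_force: 0.0
```

Call:
arm_command(moves=[[0.065, 0, 0, 0, 0], [0.055, 0, 0, 0, 0], [0.05, 0, 0, 0, 0], [0.04, 0, 0, 0, 0], [0.036, 0, 0, 0, 0], [0.036, 0, 0, 0, 0], [0.036, 0, 0, 0, 0]])

```text
time_s: 11.75
tcp_pos: [0.5219, 0.2354, 0.0281]
ee_rot: [0.0, 0.707, 0.707, 0.0]
wrist_force: [0.2, -0.5, 2.9]
opening: 0.0491
grip_force: 30.0
```

Call:
arm_command(moves=[[0.036, 0, 0, -0.01, 0], [0.036, 0, 0, -0.03, 0], [0.036, 0, 0, -0.06, 0], [0.036, 0, 0, -0.09, 0], [0.036, 0, 0, -0.12, 0], [0.036, 0, 0, -0.14, 0], [0.036, 0, 0, -0.15, 0], [0.036, 0, 0, -0.15, 0], [0.036, 0, 0, -0.15, 0]])

```text
time_s: 12.65
tcp_pos: [0.5208, 0.2352, 0.1767]
ee_rot: [-0.0, 0.707, 0.707, -0.001]
wrist_force: [-0.0, -0.3, -1.5]
opening: 0.0486
grip_force: 30.0
```

Call:
arm_command(moves=[[0.036, 0.015, -0.005, 0, 6], [0.036, 0.03, -0.011, 0, 13], [0.036, 0.05, -0.018, 0, 20], [0.036, 0.07, -0.026, 0, 27], [0.036, 0.09, -0.034, 0, 34], [0.036, 0.11, -0.041, 0, 41], [0.036, 0.13, -0.048, 0, 48], [0.036, 0.145, -0.054, 0, 55], [0.036, 0.16, -0.06, 0, 62], [0.036, 0.172, -0.064, 0, 69], [0.036, 0.179, -0.067, 0, 74.8], [0.036, 0.179, -0.067, 0, 74.8]])

```text
time_s: 13.85
tcp_pos: [0.4532, 0.4147, 0.1755]
ee_rot: [0.001, 0.991, 0.132, -0.002]
wrist_force: [-0.0, 0.1, -1.2]
opening: 0.049
grip_force: 30.0
```

Call:
arm_command(moves=[[0.036, 0, 0, 0.02, 0], [0.036, 0, 0, 0.045, 0], [0.036, 0, 0, 0.07, 0], [0.036, 0, 0, 0.09, 0], [0.036, 0, 0, 0.11, 0], [0.036, 0, 0, 0.125, 0], [0.036, 0, 0, 0.135, 0], [0.036, 0, 0, 0.142, 0], [0.036, 0, 0, 0.146, 0], [0.036, 0, 0, 0.148, 0], [0.036, 0, 0, 0.148, 0]])

```text
time_s: 14.95
tcp_pos: [0.4548, 0.4145, 0.0299]
ee_rot: [-0.0, 0.991, 0.132, 0.0]
wrist_force: [-0.1, -0.5, -1.0]
opening: 0.0492
grip_force: 30.0
```

Call:
arm_command(moves=[[0.036, 0, 0, 0.001, 0], [0.036, 0, 0, 0.002, 0], [0.036, 0, 0, 0.003, 0], [0.036, 0, 0, 0.004, 0], [0.036, 0, 0, 0.004, 0]])

```text
time_s: 15.45
tcp_pos: [0.4548, 0.4145, 0.0261]
ee_rot: [-0.0, 0.991, 0.132, 0.0]
wrist_force: [-0.9, -0.4, 1.5]
opening: 0.0489
grip_force: 30.0
```

Call:
arm_command(moves=[[0.055, 0, 0, 0, 0], [0.06, 0, 0, 0, 0], [0.066, 0, 0, 0, 0], [0.066, 0, 0, 0, 0], [0.066, 0, 0, -0.02, 0], [0.066, 0, 0, -0.05, 0], [0.066, 0, 0, -0.09, 0], [0.066, 0, 0, -0.13, 0], [0.066, 0, 0, -0.16, 0], [0.066, 0, 0, -0.16, 0], [0.066, 0, 0, -0.16, 0]])

```text
time_s: 16.55
tcp_pos: [0.4548, 0.4145, 0.1862]
ee_rot: [-0.0, 0.991, 0.132, 0.001]
wrist_force: [-1.4, 0.5, 0.1]
opening: 0.0656
grip_force: 0.0
```

Call:
arm_command(moves=[[0.075, 0.006, 0.025, 0, -7.5], [0.075, 0.012, 0.05, 0, -15], [0.075, 0.019, 0.075, 0, -22.5], [0.075, 0.026, 0.1, 0, -30], [0.075, 0.033, 0.13, 0, -37.5], [0.075, 0.04, 0.16, 0, -45], [0.075, 0.048, 0.19, 0, -52.5], [0.075, 0.054, 0.215, 0, -60], [0.075, 0.06, 0.235, 0, -67], [0.075, 0.063, 0.249, 0, -74.8], [0.075, 0.063, 0.249, 0, -74.8], [0.075, 0.063, 0.249, 0, -74.8]])

```text
time_s: 17.75
tcp_pos: [0.5796, 0.1905, 0.184]
ee_rot: [-0.001, 0.709, 0.705, -0.001]
wrist_force: [0.2, 0.2, -0.7]
opening: 0.0751
grip_force: 0.0
```

Run:
```python
from h import *
o=get_obs();c=cams.camera("wrist");im=c["color"][:,:,::-1].copy()
print(o["tcp_pos"],o["ee_rot"],o["joints"].round(2))
def dr(P,col):cv2.polylines(im,[np.int32(wproj(c,o,P).round())],False,col,1)
for p in((.524,.234),(.5205,.150),(.583,.1905)):dr(circ(*p,.006,.034),(0,255,0))
dr(circ(.581,.191,.066,.024),(255,0,255));dr(circ(.581,.191,.006,.022),(255,0,255))
t=cams.camera("top")["color"][205:315,150:290,::-1]
t=cv2.resize(t,(320,251));im=np.vstack([im[:340],np.hstack([t,t*0])]);cv2.imwrite("pics/w3.png",im[:600])
```

```text
[0.57964817 0.19052659 0.18400455] [-0.00109539  0.70892296  0.70528422 -0.00109797] [0.13 0.39 1.43 0.   1.32 0.14]
```

View pics/w3.png

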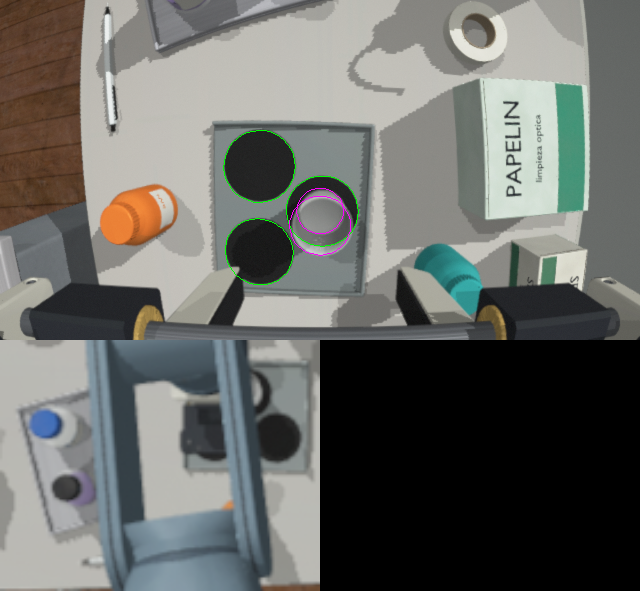

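The pads' outlines match, the beaker rim at (321,223) is centred between the fingers, and both bottles stand upright in the tray. I'll descend on the beaker.

Call:
arm_command(moves=[[0.075, 0, 0, 0.03, 0], [0.075, 0, 0, 0.06, 0], [0.075, 0, 0, 0.09, 0], [0.075, 0, 0, 0.12, 0], [0.075, 0, 0, 0.14, 0], [0.075, 0, 0, 0.152, 0], [0.075, 0, 0, 0.158, 0], [0.075, 0, 0, 0.158, 0], [0.075, 0, 0, 0.158, 0]])

```text
time_s: 18.75
tcp_pos: [0.5813, 0.1909, 0.0287]
ee_rot: [0.001, 0.707, 0.707, 0.001]
wrist_force: [-0.2, 0.2, 0.4]
opening: 0.0749
grip_force: 0.0
```

Call:
arm_command(moves=[[0.065, 0, 0, 0, 0], [0.055, 0, 0, 0, 0], [0.05, 0, 0, 0, 0], [0.045, 0, 0, 0, 0], [0.04, 0, 0, 0, 0], [0.036, 0, 0, 0, 0], [0.036, 0, 0, 0, 0], [0.036, 0, 0, 0, 0]])

```text
time_s: 19.55
tcp_pos: [0.5809, 0.1906, 0.028]
ee_rot: [0.0, 0.707, 0.707, 0.0]
wrist_force: [0.0, -0.0, 2.7]
opening: 0.047
grip_force: 30.0
```

Call:
arm_command(moves=[[0.036, 0, 0, -0.01, 0], [0.036, 0, 0, -0.03, 0], [0.036, 0, 0, -0.06, 0], [0.036, 0, 0, -0.09, 0], [0.036, 0, 0, -0.13, 0], [0.036, 0, 0, -0.17, 0], [0.036, 0, 0, -0.2, 0], [0.036, 0, 0, -0.22, 0], [0.036, 0, 0, -0.23, 0], [0.036, 0, 0, -0.23, 0], [0.036, 0, 0, -0.23, 0]])

```text
time_s: 20.65
tcp_pos: [0.5799, 0.1905, 0.2564]
ee_rot: [-0.001, 0.707, 0.707, -0.001]
wrist_force: [-0.0, 0.5, -0.9]
opening: 0.0467
grip_force: 30.0
```

Call:
arm_command(moves=[[0.036, 0, -0.02, -0.01, 0], [0.036, 0, -0.06, -0.02, 0], [0.036, 0, -0.1, -0.03, 0], [0.036, -0.01, -0.14, -0.03, 0], [0.036, -0.03, -0.175, -0.03, 7], [0.036, -0.06, -0.2, -0.03, 15], [0.036, -0.09, -0.21, -0.03, 23], [0.036, -0.12, -0.22, -0.03, 31], [0.036, -0.15, -0.22, -0.03, 39], [0.036, -0.175, -0.22, -0.03, 47], [0.036, -0.19, -0.22, -0.03, 55], [0.036, -0.19, -0.22, -0.03, 60]])

```text
time_s: 21.85
tcp_pos: [0.3597, -0.0008, 0.2861]
ee_rot: [-0.001, 0.967, 0.255, -0.002]
wrist_force: [0.2, 0.3, -1.1]
opening: 0.0469
grip_force: 30.0
```

Call:
arm_command(moves=[[0.036, 0, 0, 0, 0], [0.036, 0, 0, 0, 0]])

```text
time_s: 22.05
tcp_pos: [0.3599, 0.0009, 0.2867]
ee_rot: [-0.001, 0.966, 0.26, -0.001]
wrist_force: [-0.8, -0.6, -0.2]
opening: 0.0472
grip_force: 30.0
```

Call:
arm_command(moves=[[0.036, -0.01, 0.018, 0, 8], [0.036, -0.028, 0.048, 0, 16], [0.036, -0.045, 0.078, 0, 24], [0.036, -0.062, 0.108, 0, 32], [0.036, -0.08, 0.138, 0, 40], [0.036, -0.097, 0.168, 0, 48], [0.036, -0.114, 0.198, 0, 56], [0.036, -0.132, 0.228, 0, 64], [0.036, -0.15, 0.258, 0, 72], [0.036, -0.165, 0.285, 0, 80], [0.036, -0.177, 0.305, 0, 88], [0.036, -0.177, 0.305, 0, 90]])

```text
time_s: 23.25
tcp_pos: [0.3594, -0.3542, 0.2863]
ee_rot: [-0.0, 0.865, -0.502, -0.001]
wrist_force: [-0.6, 0.5, -0.5]
opening: 0.0468
grip_force: 30.0
```

Call:
arm_command(moves=[[0.036, 0, 0, 0, 8], [0.036, 0, 0, 0, 16], [0.036, 0, 0, 0, 24], [0.036, 0, 0, 0, 30], [0.036, 0, 0, 0, 30], [0.036, 0, 0, 0, 30]])

```text
time_s: 23.85
tcp_pos: [0.3597, -0.3515, 0.2872]
ee_rot: [-0.0, 0.709, -0.706, -0.0]
wrist_force: [-0.5, -0.2, -0.4]
opening: 0.0473
grip_force: 30.0
```

Call:
arm_command(moves=[[0.036, 0.001, -0.02, 0, 0], [0.036, 0.001, -0.05, 0.01, 0], [0.036, 0.001, -0.08, 0.04, 0], [0.036, 0.001, -0.098, 0.06, 0], [0.036, 0.001, -0.098, 0.08, 0], [0.036, 0.001, -0.098, 0.09, 0], [0.036, 0.001, -0.098, 0.09, 0], [0.036, 0.001, -0.098, 0.09, 0]])

```text
time_s: 24.65
tcp_pos: [0.4575, -0.3533, 0.1984]
ee_rot: [0.0, 0.707, -0.707, 0.0]
wrist_force: [0.9, -0.7, -0.2]
opening: 0.0467
grip_force: 30.0
```

Run:
```python
from h import *
o=get_obs();c=cams.camera("wrist");im=c["color"][:,:,::-1].copy()
print(o["tcp_pos"],o["ee_rot"],o["joints"].round(2))
def dr(P,col):cv2.polylines(im,[np.int32(wproj(c,o,P).round())],False,col,1)
dr(circ(.4577,-.3532,.054,.052),(0,255,0))
x,y,z=o["tcp_pos"];dr(circ(x,y,z-.022,.022),(255,0,255));dr(circ(x,y,z+.038,.024),(255,0,255))
cv2.imwrite("pics/w4.png",im)
```

```text
[ 0.4574729  -0.35331282  0.19837826] [ 4.57412553e-05  7.07156859e-01 -7.07056596e-01  3.81877127e-04] [-0.85  0.32  1.5  -0.    1.32  2.29]
```

View pics/w4.png

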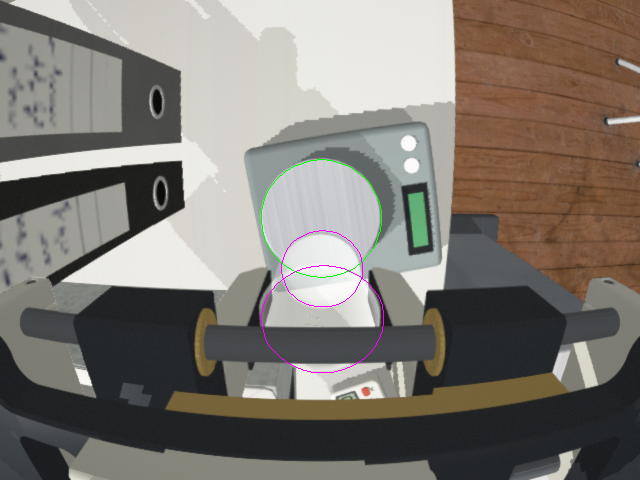

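The green pan circle fits the pan around (321,217), and the beaker is centred. I'll lower it.

Call:
arm_command(moves=[[0.036, 0, 0, 0.02, 0], [0.036, 0, 0, 0.045, 0], [0.036, 0, 0, 0.07, 0], [0.036, 0, 0, 0.09, 0], [0.036, 0, 0, 0.103, 0], [0.036, 0, 0, 0.111, 0], [0.036, 0, 0, 0.116, 0], [0.036, 0, 0, 0.119, 0], [0.036, 0, 0, 0.12, 0], [0.036, 0, 0, 0.12, 0]])

```text
time_s: 25.7
tcp_pos: [0.4578, -0.3533, 0.0781]
ee_rot: [-0.0, -0.707, 0.707, -0.0]
wrist_force: [0.4, -0.1, -0.8]
opening: 0.0469
grip_force: 30.0
```

Call:
arm_command(moves=[[0.036, 0, 0, 0.0005, 0], [0.036, 0, 0, 0.001, 0], [0.036, 0, 0, 0.0015, 0], [0.036, 0, 0, 0.002, 0], [0.036, 0, 0, 0.002, 0], [0.036, 0, 0, 0.002, 0]])

```text
time_s: 26.3
tcp_pos: [0.4576, -0.3532, 0.076]
ee_rot: [-0.0, -0.707, 0.707, -0.0]
wrist_force: [-0.9, 0.7, 2.4]
opening: 0.0465
grip_force: 30.0
```

Contact. Release, then back out.

Call:
arm_command(moves=[[0.05, 0, 0, 0, 0], [0.055, 0, 0, 0, 0], [0.065, 0, 0, 0, 0], [0.07, 0, 0, 0, 0], [0.07, 0, 0, -0.015, 0], [0.07, 0, 0, -0.04, 0], [0.07, 0, 0, -0.08, 0], [0.07, 0, 0, -0.12, 0], [0.07, 0, 0, -0.16, 0], [0.07, 0, 0, -0.18, 0], [0.07, 0, 0, -0.18, 0]])

```text
time_s: 27.4
tcp_pos: [0.4588, -0.3544, 0.2595]
ee_rot: [-0.0, -0.707, 0.707, -0.004]
wrist_force: [-0.4, -0.9, -0.3]
opening: 0.0699
grip_force: 0.0
```

Run:
```python
from h import *
o=get_obs();c=cams.camera("wrist");im=c["color"][:,:,::-1].copy()
print(o["tcp_pos"],o["ee_rot"])
def dr(P,col):cv2.polylines(im,[np.int32(wproj(c,o,P).round())],False,col,1)
dr(circ(.4577,-.3532,.054,.052),(0,255,0));dr(circ(.4577,-.3532,.114,.024),(255,0,255))
cv2.imwrite("pics/w5.png",im[100:330,170:470])
```

```text
[ 0.45876808 -0.35435457  0.25946363] [-2.17585647e-04 -7.06938549e-01  7.07265405e-01 -3.67242672e-03]
```

View pics/w5.png

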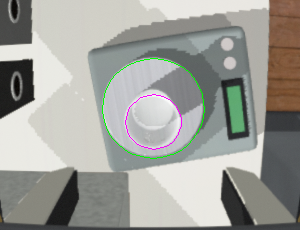

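The beaker stands upright in the middle of the pan. I'm going back for the bottles.

Call:
arm_command(moves=[[0.075, 0, 0.04, -0.02, 0], [0.075, -0.01, 0.075, -0.03, 0], [0.075, -0.04, 0.095, -0.03, -8], [0.075, -0.08, 0.098, -0.03, -16], [0.075, -0.12, 0.098, -0.03, -24], [0.075, -0.16, 0.098, -0.03, -32], [0.075, -0.2, 0.098, -0.03, -40], [0.075, -0.24, 0.098, -0.03, -48], [0.075, -0.28, 0.098, -0.03, -56], [0.075, -0.32, 0.098, -0.03, -60], [0.075, -0.345, 0.098, -0.03, -60], [0.075, -0.353, 0.098, -0.03, -60]])

```text
time_s: 28.65
tcp_pos: [0.3584, 0.0024, 0.2839]
ee_rot: [-0.0, 0.966, -0.258, -0.002]
wrist_force: [-0.3, -0.3, 0.6]
opening: 0.0748
grip_force: 0.0
```

Call:
arm_command(moves=[[0.075, 0, 0, 0, 0], [0.075, 0, 0, 0, 0]])

```text
time_s: 28.85
tcp_pos: [0.3596, -0.0006, 0.2849]
ee_rot: [0.0, 0.966, -0.259, -0.001]
wrist_force: [0.6, -0.6, 0.4]
opening: 0.0751
grip_force: 0.0
```

Call:
arm_command(moves=[[0.068, -0.006, -0.02, 0, -5], [0.068, -0.018, -0.06, 0, -10], [0.068, -0.031, -0.1, 0, -15], [0.068, -0.043, -0.14, 0, -20], [0.068, -0.058, -0.19, 0.02, -26], [0.068, -0.074, -0.24, 0.04, -32], [0.068, -0.089, -0.29, 0.06, -38], [0.068, -0.104, -0.34, 0.08, -43], [0.068, -0.117, -0.38, 0.09, -45.2], [0.068, -0.125, -0.407, 0.099, -45.2], [0.068, -0.125, -0.407, 0.099, -45.2], [0.068, -0.125, -0.407, 0.099, -45.2]])

```text
time_s: 30.05
tcp_pos: [0.4558, 0.4139, 0.1846]
ee_rot: [0.001, 0.991, 0.132, -0.001]
wrist_force: [0.9, -1.2, 0.9]
opening: 0.068
grip_force: 0.0
```

Call:
arm_command(moves=[[0.068, 0, 0, 0, 0], [0.068, 0, 0, 0, 0]])

```text
time_s: 30.25
tcp_pos: [0.456, 0.4134, 0.1877]
ee_rot: [-0.0, 0.991, 0.131, 0.001]
wrist_force: [-0.3, 0.4, 0.2]
opening: 0.0683
grip_force: 0.0
```

Call:
arm_command(moves=[[0.068, -0.001, -0.001, 0.03, 0], [0.068, -0.001, -0.001, 0.06, 0], [0.068, -0.001, -0.001, 0.09, 0], [0.068, -0.001, -0.001, 0.12, 0], [0.068, -0.001, -0.001, 0.14, 0], [0.068, -0.001, -0.001, 0.154, 0], [0.068, -0.001, -0.001, 0.16, 0], [0.068, -0.001, -0.001, 0.16, 0], [0.068, -0.001, -0.001, 0.16, 0]])

```text
time_s: 31.15
tcp_pos: [0.4548, 0.416, 0.0279]
ee_rot: [-0.0, 0.991, 0.132, 0.001]
wrist_force: [-0.0, 0.1, -0.1]
opening: 0.0677
grip_force: 0.0
```

Call:
arm_command(moves=[[0.06, 0, 0, 0, 0], [0.055, 0, 0, 0, 0], [0.05, 0, 0, 0, 0], [0.04, 0, 0, 0, 0], [0.036, 0, 0, 0, 0], [0.036, 0, 0, 0, 0], [0.036, 0, 0, 0, 0]])

```text
time_s: 31.85
tcp_pos: [0.4543, 0.4156, 0.0271]
ee_rot: [0.0, 0.991, 0.132, 0.0]
wrist_force: [0.5, -2.0, 5.3]
opening: 0.0497
grip_force: 30.0
```

Call:
arm_command(moves=[[0.036, 0, 0, -0.01, 0], [0.036, 0, 0, -0.03, 0], [0.036, 0, 0, -0.06, 0], [0.036, 0, 0, -0.09, 0], [0.036, 0, 0, -0.12, 0], [0.036, 0, 0, -0.14, 0], [0.036, 0, 0, -0.15, 0], [0.036, 0, 0, -0.15, 0], [0.036, 0, 0, -0.15, 0]])

```text
time_s: 32.75
tcp_pos: [0.4533, 0.4154, 0.1755]
ee_rot: [0.0, 0.991, 0.132, -0.001]
wrist_force: [-0.6, -0.7, -1.6]
opening: 0.0489
grip_force: 30.0
```

Call:
arm_command(moves=[[0.036, 0.002, 0.015, 0, -6], [0.036, 0.004, 0.035, 0, -13], [0.036, 0.006, 0.055, 0, -20], [0.036, 0.008, 0.075, 0, -27], [0.036, 0.01, 0.095, 0, -34], [0.036, 0.012, 0.115, 0, -41], [0.036, 0.014, 0.135, 0, -48], [0.036, 0.016, 0.155, 0, -55], [0.036, 0.018, 0.172, 0, -62], [0.036, 0.019, 0.186, 0, -69], [0.036, 0.02, 0.1935, 0, -74.8], [0.036, 0.02, 0.1935, 0, -74.8]])

```text
time_s: 33.95
tcp_pos: [0.5233, 0.2329, 0.1748]
ee_rot: [-0.001, 0.708, 0.707, -0.001]
wrist_force: [0.2, 0.5, -0.3]
opening: 0.049
grip_force: 29.9
```

Call:
arm_command(moves=[[0.036, 0, 0, 0.03, 0], [0.036, 0, 0, 0.06, 0], [0.036, 0, 0, 0.09, 0], [0.036, 0, 0, 0.11, 0], [0.036, 0, 0, 0.11, 0], [0.036, 0, 0, 0.11, 0]])

```text
time_s: 34.55
tcp_pos: [0.5233, 0.2345, 0.0662]
ee_rot: [-0.001, 0.708, 0.706, -0.001]
wrist_force: [0.1, 0.2, -0.5]
opening: 0.0491
grip_force: 30.0
```

Run:
```python
from h import *
o=get_obs();c=cams.camera("wrist");im=c["color"][:,:,::-1].copy()
print(o["tcp_pos"],o["ee_rot"])
def dr(P,col):cv2.polylines(im,[np.int32(wproj(c,o,P).round())],False,col,1)
for p in((.524,.234),(.5205,.150)):dr(circ(*p,.006,.034),(0,255,0))
x,y,z=o["tcp_pos"];dr(circ(x,y,z-.021,.025),(0,0,255));dr(circ(x,y,z+.029,.025),(0,0,255))
cv2.imwrite("pics/w6.png",im)
```

```text
[0.52329485 0.23446638 0.0661828 ] [-5.36719683e-04  7.07744562e-01  7.06467896e-01 -6.77468924e-04]
```

View pics/w6.png

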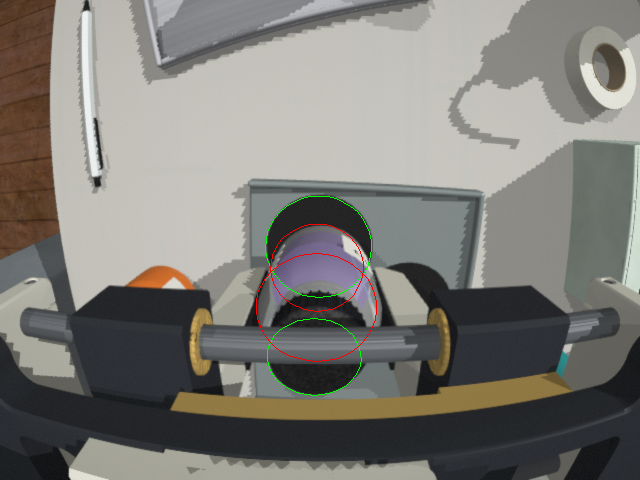

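The pad at (319,246) and the bottle foot line up within about 1 mm. I'll lower it.

Call:
arm_command(moves=[[0.036, 0, 0, 0.012, 0], [0.036, 0, 0, 0.022, 0], [0.036, 0, 0, 0.029, 0], [0.036, 0, 0, 0.033, 0], [0.036, 0, 0, 0.035, 0], [0.036, 0, 0, 0.036, 0], [0.036, 0, 0, 0.037, 0], [0.036, 0, 0, 0.037, 0], [0.036, 0, 0, 0.037, 0]])

```text
time_s: 35.5
tcp_pos: [0.5241, 0.2342, 0.0299]
ee_rot: [0.0, 0.707, 0.707, 0.0]
wrist_force: [0.5, -0.5, -2.0]
opening: 0.049
grip_force: 30.0
```

Call:
arm_command(moves=[[0.036, 0, 0, 0.0005, 0], [0.036, 0, 0, 0.001, 0], [0.036, 0, 0, 0.0015, 0], [0.036, 0, 0, 0.0015, 0], [0.036, 0, 0, 0.0015, 0]])

```text
time_s: 36.0
tcp_pos: [0.5241, 0.2342, 0.0291]
ee_rot: [0.0, 0.707, 0.707, 0.0]
wrist_force: [-2.4, -0.4, 6.4]
opening: 0.049
grip_force: 30.0
```

Call:
arm_command(moves=[[0.055, 0, 0, 0, 0], [0.06, 0, 0, 0, 0], [0.07, 0, 0, 0, 0], [0.07, 0, 0, 0, 0], [0.07, 0, 0, -0.02, 0], [0.07, 0, 0, -0.05, 0], [0.07, 0, 0, -0.09, 0], [0.07, 0, 0, -0.13, 0], [0.07, 0, 0, -0.16, 0], [0.07, 0, 0, -0.16, 0]])

```text
time_s: 37.0
tcp_pos: [0.5267, 0.2349, 0.1932]
ee_rot: [0.002, 0.707, 0.707, 0.004]
wrist_force: [0.3, 0.2, -0.3]
opening: 0.0699
grip_force: 0.0
```

Call:
arm_command(moves=[[0.076, 0.02, 0.001, 0, 7.5], [0.076, 0.04, 0.002, 0, 15], [0.076, 0.06, 0.003, 0, 22.5], [0.076, 0.08, 0.004, 0, 30], [0.076, 0.1, 0.005, 0, 37.5], [0.076, 0.12, 0.006, 0, 45], [0.076, 0.14, 0.007, 0, 52.5], [0.076, 0.16, 0.008, 0, 60], [0.076, 0.185, 0.01, 0, 67.5], [0.076, 0.203, 0.011, 0, 74.8], [0.076, 0.203, 0.011, 0, 74.8], [0.076, 0.203, 0.011, 0, 74.8]])

```text
time_s: 38.2
tcp_pos: [0.5344, 0.4367, 0.1866]
ee_rot: [0.001, 0.991, 0.134, -0.001]
wrist_force: [-0.6, -1.2, 0.1]
opening: 0.0763
grip_force: 0.0
```

Call:
arm_command(moves=[[0.076, 0, 0, 0.02, 0], [0.076, 0, 0, 0.02, 0], [0.076, 0, 0, 0.02, 0]])

```text
time_s: 38.5
tcp_pos: [0.5348, 0.4359, 0.1677]
ee_rot: [0.0, 0.991, 0.132, -0.001]
wrist_force: [-0.2, 0.7, 0.4]
opening: 0.0758
grip_force: 0.0
```

Call:
arm_command(moves=[[0.076, 0.001, 0, 0.03, 0], [0.076, 0.001, 0, 0.06, 0], [0.076, 0.001, 0, 0.09, 0], [0.076, 0.001, 0, 0.115, 0], [0.076, 0.001, 0, 0.13, 0], [0.076, 0.001, 0, 0.137, 0], [0.076, 0.001, 0, 0.137, 0], [0.076, 0.001, 0, 0.137, 0]])

```text
time_s: 39.3
tcp_pos: [0.5369, 0.4378, 0.0326]
ee_rot: [-0.0, 0.991, 0.132, 0.001]
wrist_force: [0.2, 0.1, 0.0]
opening: 0.0766
grip_force: 0.0
```

Call:
arm_command(moves=[[0.065, 0, 0, 0, 0], [0.06, 0, 0, 0, 0], [0.05, 0, 0, 0, 0], [0.045, 0, 0, 0, 0], [0.04, 0, 0, 0, 0], [0.04, 0, 0, 0, 0], [0.04, 0, 0, 0, 0]])

```text
time_s: 40.0
tcp_pos: [0.5363, 0.4376, 0.0319]
ee_rot: [-0.0, 0.991, 0.132, 0.001]
wrist_force: [-0.2, -0.4, 5.2]
opening: 0.0552
grip_force: 30.0
```

Call:
arm_command(moves=[[0.04, 0, 0, -0.01, 0], [0.04, 0, 0, -0.03, 0], [0.04, 0, 0, -0.06, 0], [0.04, 0, 0, -0.09, 0], [0.04, 0, 0, -0.12, 0], [0.04, 0, 0, -0.14, 0], [0.04, 0, 0, -0.15, 0], [0.04, 0, 0, -0.15, 0], [0.04, 0, 0, -0.15, 0]])

```text
time_s: 40.9
tcp_pos: [0.5353, 0.437, 0.1798]
ee_rot: [0.0, 0.991, 0.132, -0.001]
wrist_force: [-0.5, 0.4, -2.3]
opening: 0.0551
grip_force: 30.0
```

Call:
arm_command(moves=[[0.04, -0.007, 0.02, 0, -6], [0.04, -0.016, 0.05, 0, -13], [0.04, -0.026, 0.08, 0, -20], [0.04, -0.036, 0.11, 0, -27], [0.04, -0.046, 0.14, 0, -34], [0.04, -0.056, 0.17, 0, -41], [0.04, -0.066, 0.2, 0, -48], [0.04, -0.074, 0.225, 0, -55], [0.04, -0.081, 0.245, 0, -62], [0.04, -0.087, 0.262, 0, -69], [0.04, -0.0905, 0.2735, 0, -74.8], [0.04, -0.0905, 0.2735, 0, -74.8]])

```text
time_s: 42.1
tcp_pos: [0.5192, 0.1483, 0.1795]
ee_rot: [-0.001, 0.708, 0.706, -0.001]
wrist_force: [-0.1, -0.1, -0.9]
opening: 0.0552
grip_force: 30.0
```

Call:
arm_command(moves=[[0.04, 0, 0, 0.02, 0], [0.04, 0, 0, 0.05, 0], [0.04, 0, 0, 0.075, 0], [0.04, 0, 0, 0.09, 0], [0.04, 0, 0, 0.1, 0], [0.04, 0, 0, 0.1, 0], [0.04, 0, 0, 0.1, 0]])

```text
time_s: 42.8
tcp_pos: [0.5204, 0.1501, 0.0813]
ee_rot: [-0.0, 0.708, 0.707, 0.0]
wrist_force: [-0.9, -0.5, -2.2]
opening: 0.055
grip_force: 30.0
```

Run:
```python
from h import *
o=get_obs();c=cams.camera("wrist");im=c["color"][:,:,::-1].copy()
print(o["tcp_pos"],o["ee_rot"])
def dr(P,col):cv2.polylines(im,[np.int32(wproj(c,o,P).round())],False,col,1)
for p in((.524,.234),(.5205,.150)):dr(circ(*p,.006,.034),(0,255,0))
dr(circ(.524,.234,.056,.025),(0,0,255));dr(circ(.524,.234,.091,.018),(0,0,255))
x,y,z=o["tcp_pos"];dr(circ(x,y,z-.028,.028),(0,255,255))
cv2.imwrite("pics/w7.png",im)
```

```text
[0.52036249 0.15010362 0.08127725] [-3.68313753e-05  7.07526030e-01  7.06687281e-01  4.78410900e-05]
```

View pics/w7.png

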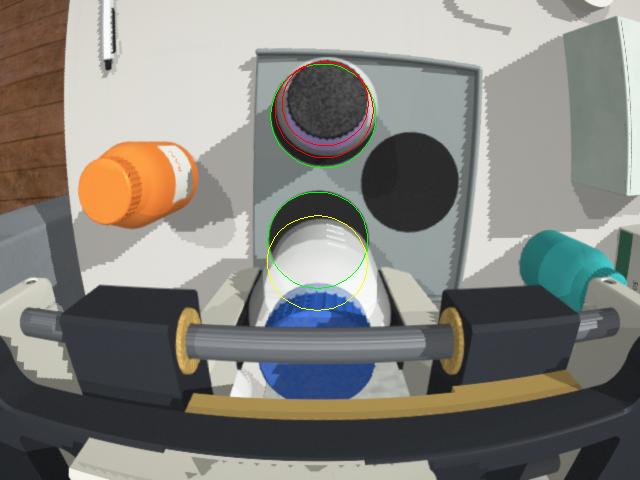

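The small bottle stands centred on its pad. The large bottle's foot, near (318,265), is aligned over its own pad. I'll lower it.

Call:
arm_command(moves=[[0.04, 0.001, 0, 0.015, 0], [0.04, 0.001, 0, 0.027, 0], [0.04, 0.001, 0, 0.036, 0], [0.04, 0.001, 0, 0.042, 0], [0.04, 0.001, 0, 0.045, 0], [0.04, 0.001, 0, 0.0465, 0], [0.04, 0.001, 0, 0.0475, 0], [0.04, 0.001, 0, 0.0475, 0], [0.04, 0.001, 0, 0.0475, 0]])

```text
time_s: 43.75
tcp_pos: [0.5204, 0.1507, 0.0339]
ee_rot: [0.0, 0.707, 0.707, 0.0]
wrist_force: [0.3, -0.0, -1.8]
opening: 0.0549
grip_force: 30.0
```

Call:
arm_command(moves=[[0.04, 0, 0, 0.0005, 0], [0.04, 0, 0, 0.001, 0], [0.04, 0, 0, 0.0015, 0], [0.04, 0, 0, 0.0015, 0], [0.04, 0, 0, 0.0015, 0]])

```text
time_s: 44.25
tcp_pos: [0.5205, 0.1507, 0.0338]
ee_rot: [0.0, 0.707, 0.707, 0.0]
wrist_force: [-3.5, -0.3, 11.6]
opening: 0.0549
grip_force: 30.0
```

Contact. Release and retreat, then a final look from above.

Call:
arm_command(moves=[[0.06, 0, 0, 0, 0], [0.068, 0, 0, 0, 0], [0.076, 0, 0, 0, 0], [0.076, 0, 0, 0, 0], [0.076, 0, 0, -0.02, 0], [0.076, 0, 0, -0.05, 0], [0.076, 0, 0, -0.09, 0], [0.076, 0, 0, -0.13, 0], [0.076, 0, 0, -0.17, 0], [0.076, 0, 0, -0.21, 0], [0.076, 0, 0, -0.22, 0], [0.076, 0, 0, -0.22, 0]])

```text
time_s: 45.45
tcp_pos: [0.5211, 0.1509, 0.2538]
ee_rot: [0.001, 0.707, 0.707, 0.001]
wrist_force: [-0.3, -0.1, -0.0]
opening: 0.0761
grip_force: 0.0
```

Run:
```python
from h import *
o=get_obs();c=cams.camera("wrist");im=c["color"][:,:,::-1].copy()
print(o["time_s"],o["tcp_pos"],o["ee_rot"])
def dr(P,col):cv2.polylines(im,[np.int32(wproj(c,o,P).round())],False,col,1)
for p in((.524,.234),(.5205,.150)):dr(circ(*p,.006,.034),(0,255,0))
dr(circ(.524,.234,.091,.018),(0,0,255));dr(circ(.5205,.15,.103,.02),(0,255,255))
a=cv2.resize(im[80:255,230:430],(480,420));t=cams.camera("top")["color"][200:310,410:480,::-1]
cv2.imwrite("pics/w8.png",np.hstack([a,cv2.resize(t,(267,420))]))
```

```text
45.45 [0.52112434 0.15085448 0.25382168] [0.00125862 0.70729168 0.70691913 0.0014964 ]
```

View pics/w8.png

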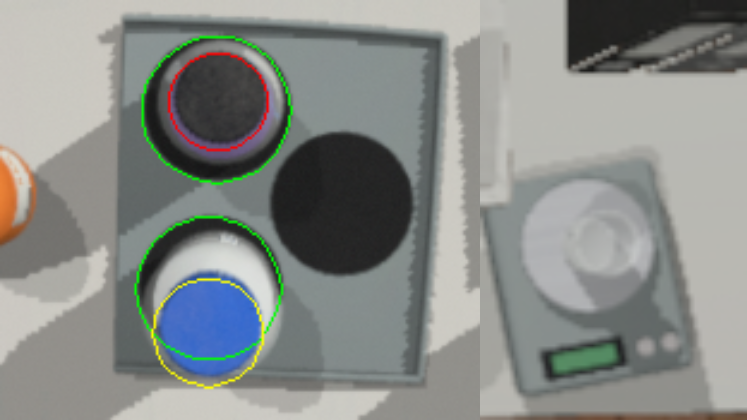

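All upright. The large bottle's cap sits slightly off the predicted centre, at (209,323) against (209,332) in the crop, so I'll put numbers on that.

Run:
```python
from h import *
from scipy.optimize import least_squares
def cen(c,lo,hi,box):
    h=cv2.cvtColor(c["color"],cv2.COLOR_RGB2HSV);b=cv2.inRange(h,lo,hi);m=np.zeros_like(b);u0,v0,u1,v1=box;m[v0:v1,u0:u1]=b[v0:v1,u0:u1]
    k=cv2.moments(m,True);return (k["m10"]/max(k["m00"],1),k["m01"]/max(k["m00"],1)),k["m00"]
o=get_obs();w=cams.camera("wrist");t=cams.camera("top");s=cams.camera("scene")
lo,hi=(105,110,60),(125,255,255)
p,n=cen(w,lo,hi,(280,170,370,250));print("wrist",p,n,[wbp(w,o,p,z).round(4).tolist() for z in(.097,.103)])
p,n=cen(t,lo,hi,(258,235,282,260));print("top",p,n,[bp(t,p,z).round(4).tolist() for z in(.097,.103)])
p,n=cen(s,lo,hi,(255,245,300,280));print("scene",p,n,[bp(s,p,z).round(4).tolist() for z in(.09,.097,.103)])
```

```text
wrist (320.2716562716563, 215.18641718641717) 1443.0 [[0.5214, 0.1521], [0.5214, 0.1533]]
top (0.0, 0.0) 0.0 [[1.2803, 0.9508], [1.2765, 0.9466]]
scene (275.5739910313901, 259.21973094170403) 223.0 [[0.5222, 0.1507], [0.5174, 0.1528], [0.5133, 0.1546]]
```

About 3 mm off in y. There is plenty of time, so I'll regrasp and nudge it.

Call:
arm_command(moves=[[0.076, 0, 0, 0.04, 0], [0.076, 0, 0, 0.08, 0], [0.076, 0, 0, 0.12, 0], [0.076, 0, 0, 0.15, 0], [0.076, 0, 0, 0.18, 0], [0.076, 0, 0, 0.2, 0], [0.076, 0, 0, 0.213, 0], [0.076, 0, 0, 0.219, 0], [0.076, 0, 0, 0.219, 0]])

```text
time_s: 46.6
tcp_pos: [0.5197, 0.1507, 0.0324]
ee_rot: [-0.001, 0.707, 0.707, -0.001]
wrist_force: [0.2, 0.2, 0.5]
opening: 0.0761
grip_force: 0.0
```

Call:
arm_command(moves=[[0.06, 0, 0, 0, 0], [0.05, 0, 0, 0, 0], [0.045, 0, 0, 0, 0], [0.04, 0, 0, 0, 0], [0.04, 0, 0, 0, 0], [0.04, 0, 0, 0, 0], [0.04, 0, 0, -0.004, 0], [0.04, 0, 0, -0.008, 0], [0.04, -0.0015, -0.0005, -0.008, 0], [0.04, -0.003, -0.0005, -0.008, 0], [0.04, -0.003, -0.0005, -0.004, 0], [0.04, -0.003, -0.0005, -0.001, 0]])

```text
time_s: 47.8
tcp_pos: [0.5195, 0.1476, 0.0339]
ee_rot: [-0.0, 0.707, 0.707, -0.0]
wrist_force: [-9.0, -0.9, 32.4]
opening: 0.0544
grip_force: 30.0
```

Call:
arm_command(moves=[[0.04, 0, 0, 0, 0], [0.04, 0, 0, 0.0005, 0], [0.04, 0, 0, 0.001, 0], [0.04, 0, 0, 0.001, 0], [0.04, 0, 0, 0.001, 0]])

```text
time_s: 48.3
tcp_pos: [0.5195, 0.1477, 0.034]
ee_rot: [0.0, 0.707, 0.707, -0.0]
wrist_force: [-4.7, -1.0, 10.4]
opening: 0.0545
grip_force: 30.0
```

Call:
arm_command(moves=[[0.06, 0, 0, 0, 0], [0.068, 0, 0, 0, 0], [0.076, 0, 0, 0, 0], [0.076, 0, 0, 0, 0], [0.076, 0, 0, -0.02, 0], [0.076, 0, 0, -0.05, 0], [0.076, 0, 0, -0.09, 0], [0.076, 0, 0, -0.13, 0], [0.076, 0, 0, -0.17, 0], [0.076, 0, 0, -0.21, 0], [0.076, 0, 0, -0.22, 0], [0.076, 0, 0, -0.22, 0]])

```text
time_s: 49.5
tcp_pos: [0.5207, 0.1478, 0.2548]
ee_rot: [0.001, 0.707, 0.707, 0.002]
wrist_force: [0.0, 1.0, 0.3]
opening: 0.0761
grip_force: 0.0
```

Call:
arm_command(moves=[[0.076, 0, 0, 0, 0], [0.076, 0, 0, 0, 0], [0.076, 0, 0, 0, 0]])

```text
time_s: 49.8
tcp_pos: [0.5188, 0.1477, 0.2513]
ee_rot: [-0.001, 0.707, 0.707, -0.001]
wrist_force: [0.8, 0.1, -0.3]
opening: 0.0761
grip_force: 0.0
```

Run:
```python
from h import *
o=get_obs();w=cams.camera("wrist")
h=cv2.cvtColor(w["color"],cv2.COLOR_RGB2HSV);b=cv2.inRange(h,(105,110,60),(125,255,255));m=np.zeros_like(b);m[170:250,280:370]=b[170:250,280:370]
k=cv2.moments(m,True);p=(k["m10"]/k["m00"],k["m01"]/k["m00"]);print(o["tcp_pos"],k["m00"],wbp(w,o,p,.103).round(4))
```

```text
[0.51882516 0.147654   0.25126499] 1445.0 [0.5199 0.1501]
```

The large bottle is now at (0.520, 0.150), centred on its pad.

```bash
python3 -c "
from plant import order
print(order.hand_in())"
```

```text
the job is handed in; nothing more can be done
None
```

The job is handed in at about 50 s: both bottles went into the tray, the beaker stands upright in the middle of the pan, and each bottle is back on its own pad, within about 2 mm of centre by the wrist camera.

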